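# Hang a hatch door: draw the hinge pin, then hold the leaves knuckle to knuckle

### The arm

A 6-joint arm with a two-finger parallel gripper is mounted at the origin on a cart in front of the work surface, level with it; the furniture and walls round the work are solid. World frame = base frame: x ahead of the robot, y to its left, z up, the work surface at z = 0. Lengths are in m, angles in rad, forces in N, time in s.
With the tool pointing down it reaches from about 0.325 to 0.775 m from the base axis. Payload 5.5 kg.
Tool frame: the origin (TCP) lies at the very end of the fingers, on their centre line; the grasp point (between the pads) lies 19 mm behind it (env.grip_depth is the distance from the TCP to the grasp point, in m); z points along the fingers, y is the line along which they close (so a half turn about z gives the same grasp; the last joint's range is limited). The gripper opens to 85 mm and grips with 20 to 120 N. Pads are 22 mm wide; open, the fingers measure 114 mm over their backs; the gripper's body (76 mm by 85 mm) begins 54 mm behind the grasp point. The pads swing forward as they close: fully open they stand 13 mm farther back than shut.
Start: joints at [-1.289, 0.091, 1.231, -0, 1.82, -0.057], TCP at [0.199, -0.566, 0.231] pointing down, gripper open.
Joint ranges: [-2.87, 2.87], [-0.86, 2.18], [0.17, 2.46], [-1.51, 4.65], [0.06, 2.69], [-2.65, 2.65]. Speed limits (rad/s): [2.57, 2.57, 3.01, 3.14, 3.14, 3.14].

### API

Orientations are given as [roll, pitch, yaw] about the fixed x, y, z axes, in that order (R = Rz(yaw) Ry(pitch) Rx(roll)).
In Python, from plant import env gives the robot as it stands. Calls block until the motion is done:
- env.move_pose(position, orientation): joint-space move of the TCP to a pose.
- env.movel(position, attitude=None, velocity=0.15): straight line of the TCP; attitude=None keeps the orientation; velocity is the mean speed in m/s.
- env.move_j(angles): joint-space move.
- env.move_gripper(opening, f_grip=None): opening from 0.0 (shut) to 1.0 (fully open); f_grip is the grip in N (None keeps the last); returns when the fingers have stopped.
- env.wait(seconds).
- env.solve_ik(position, orientation): joint angles nearest the present ones, or None.
- env.snapshot(name): name is "scene" or "top" or "wrist"; returns a dict with "image" (420x560x3 uint8, blue, green, red), "camera_matrix" (3x3 intrinsics, pixels), "k1" (the pictures are not rectified: a ray, as slopes to the right and down, at radius r is drawn at 1 + k1 r^2 times it, then the intrinsics apply), "origin" and "orientation" of the camera in the world. Camera axes: x right, y down, z forward; pixel columns grow to the right and rows downward; lengths in m; the calibration is good to about 2 mm. A picture is of the moment at which its call begins. There is no depth.
A pose or a line that the arm cannot do raises env.PlanningError and nothing moves.
- env.close_job(): hands the job in; it is judged then, once.
Trained networks look in the newest picture that a camera, given by its name, has taken for a name from the list of things; names that differ only in an ending like _2 or _b are one class to them, and where a whole thing is asked for, a point or a joint stands for the part that bears it (a point fixed in the world has none). Each returns a list of dicts, best first, with "conf" (0 to 1); they miss things now and then, are a little off and sometimes report something else, mostly with a low value. They report only what shows in the picture. A call takes as long as a camera call.
- env.look_for(thing, camera): "pixel" ([column, row] in pixels, amid what is visible of it).
- env.pinpoint(thing, camera): "pixel" ([column, row] in pixels: a listed point, or the origin of a listed thing).
Readings, each from a call of its own:
- env.current_t(): time.
- env.current_joint_positions(): joint angles.
- env.current_dq(): joint speeds.
- env.current_effort(): joint torques, N m.
- env.current_eef_pos(): TCP position.
- env.current_ee_rot(): TCP orientation.
- env.current_force(): force on the tool from outside, world axes, zero at the start.
- env.current_moment(): the same for the moment, N m.
- env.current_grip_width(): opening from 0.0 (shut) to 1.0 (fully open).
- env.current_grasp_force(): force on a finger pad.
Only numpy, scipy, OpenCV 4.12 (cv2) and the standard library are available. Lean on these libraries where they do the work, as an engineer would, in place of code of your own. Each camera call takes 0.05 s, during which the arm holds its last target. There are 200 camera calls.

### The job

Pull the hinge pin up out of the knuckles on the upright jamb post and lay it down in the steel tray. Then lift the small hatch door by its panel, bring its knuckle into the gap between the jamb's two knuckles with the door in line with the jamb as when shut, and finish while still holding it there in the gripper, upright and still, with the holes lined up so that the pin would drop straight through and the door's knuckle midway in the gap, not resting on the jamb. Never let the door topple, and leave the calliper, bottle, tape roll and red screwdriver where they are.

Things in the scene. Friction and masses are not known exactly. Their poses are not given: they have to be found in the camera images.
- jamb: Fixed grey square post on a dark foot. Origin on the vertical hinge axis, bench height; front -x. Post x 11-56, y 12-57, z to 128 mm; foot x -23 to 83, y -28 to 82, 10 high. Steel leaf x 8-11, y 15-50, z 56-128. Two knuckles on the axis (outer dia 22, bore 13) at z 56-74 and 110-128; the 36 mm gap between is open to front (-x) and right (-y).
- jamb_gap (a point): Middle of the gap between the jamb's knuckles, on the hinge axis, 92 mm above the bench. Axes as jamb.
- door: Loose upright grey panel, 20 (x) x 120 (y) x 130 mm (z), 0.35 kg. Origin under its middle. On its front (-x) a 3 mm steel leaf at y 22-57, z 26-98, whose one knuckle (outer dia 22, bore 13, 29 tall) juts past the left (+y) edge. Above z 100 both faces are bare: grip there across the 20 mm. Shut, its axes are parallel to the jamb's (same yaw) and the panel lies right (-y) of the hinge axis.
- door_knuckle (a point): Centre of the door's knuckle bore, at (-21, 72, 62) mm in the door's frame, axes as door. When it lies on jamb_gap there is 3.5 mm free above and below the knuckle and the door's lower edge is 30 mm above the bench.
- pin: Loose dark steel hinge pin, 99 mm, 70 g. Origin at the tip, z towards the head. Shank dia 10, bullet-nosed tip (6 mm; it will not stand on it); flange dia 20 at z 74-77; plain round head dia 14 at z 77-99, to grip. At the start it stands loosely in the jamb's knuckles, flange on the upper one, tip 54 mm above the bench; it must rise 75 mm to come free.
- pin_mid (a point): The middle of the pin, on its axis, 50 mm from the tip.
- tray: Loose open steel tray, 0.5 kg, 150 mm (x) by 130 mm (y), 20 mm high, walls and floor 3 mm. Origin under its middle, z up.
- calliper: Bystander: a vernier calliper, 58 x 200 x 15 mm, lying on the bench.
- bottle: Bystander: a small amber dropper bottle, 33 mm across, 102 mm high, standing.
- tape_roll: Bystander: a roll of black tape, 62 mm across, 19 mm high.
- screwdriver: Bystander: a red-handled screwdriver, 25 x 189 x 27 mm, lying.

How it is judged:
On the way, in this order (a step that is already met when the one before it is completed fails the run):
1. the hinge pin has been drawn and lies released in the tray (x of pin_mid in the frame of tray between -0.073 and 0.073 m and y of pin_mid in the frame of tray between -0.063 and 0.063 m and z of pin_mid in the frame of tray between 0 and 0.045 m and contact force between the fingers and pin below 0.1 N and linear speed of pin below 0.05 m/s), for 0.2 s.
2. the door is lifted off the bench in the gripper (height (world z) of door above 0.015 m and contact force between the fingers and door above 1 N), for 0.2 s.
At the end, for the whole second after the job is handed in: Door held in the gripper, still, upright (4 deg), in line with the jamb (10 deg), over 15 mm off the bench; its knuckle bore within 3 mm sideways of the hinge axis and 3.4 mm of the gap's middle height; under 1 N on the jamb; pin at rest in the tray, released (all of step 1 and all of step 2 and horizontal distance between door_knuckle and jamb_gap below 0.003 m and z of door_knuckle in the frame of jamb_gap between -0.0034 and 0.0034 m and angle between door's own z axis and vertical below 0.07 rad and angle between the x axis of door and the x axis of jamb, either way round below 0.17 rad and contact force between door and jamb below 1 N and linear speed of door below 0.02 m/s); the arm keeps its last pose, push and grip.
It fails at once if the door topples (leans more than 30 degrees) (angle between door's own z axis and vertical above 0.52 rad).
It fails at once if the calliper is shifted by more than 25 mm (distance of calliper from where it was at the start of the episode above 0.025 m).
It fails at once if the bottle is shifted by more than 25 mm (distance of bottle from where it was at the start of the episode above 0.025 m).
It fails at once if the tape roll is shifted by more than 25 mm (distance of tape_roll from where it was at the start of the episode above 0.025 m).
It fails at once if the screwdriver is shifted by more than 25 mm (distance of screwdriver from where it was at the start of the episode above 0.025 m).
It also fails if it takes over 59 s, if anything falls off the work surface, if the arm or the gripper's body presses on something with over 40 N, if the wrist force passes 120 N, or if a joint passes its speed limit or range.

## Working session

There is one attempt and no reset: what is moved stays moved. The work goes in short steps, each a Python script; the robot and the scene stay as the last script left them, time stands still between calls to the robot, and variables do not carry over. Pictures are saved under pics/ and viewed, at most 12 in all, crops included, and the job is handed in when it is done.

```bash
ls; mkdir -p pics; cat > h.py <<'E'
import numpy as np, cv2
from plant import env
from scipy.spatial.transform import Rotation as R
def rot(o):
    o=np.array(o,float)
    return o if o.shape==(3,3) else (R.from_quat(o) if o.size==4 else R.from_euler('xyz',o)).as_matrix()
def ray(s,px):
    K=np.array(s['camera_matrix']);k=s['k1']
    d=np.array([(px[0]-K[0,2])/K[0,0],(px[1]-K[1,2])/K[1,1]]);u=d.copy()
    for _ in range(30): u=d/(1+k*(u@u))
    v=rot(s['orientation'])@np.array([u[0],u[1],1]);return np.array(s['origin']),v/np.linalg.norm(v)
def atz(r,z): o,d=r;return o+d*(z-o[2])/d[2]
def tri(rs):
    A=np.zeros((3,3));b=np.zeros(3)
    for o,d in rs: P=np.eye(3)-np.outer(d,d);A+=P;b+=P@o
    x=np.linalg.solve(A,b);return x,[float(np.linalg.norm((np.eye(3)-np.outer(d,d))@(x-o))) for o,d in rs]
def proj(s,p):
    c=rot(s['orientation']).T@(np.array(p)-np.array(s['origin']));u=c[:2]/c[2];u=u*(1+s['k1']*(u@u));K=np.array(s['camera_matrix'])
    return np.array([K[0,0]*u[0]+K[0,2],K[1,1]*u[1]+K[1,2]])
E
python3 - <<'E'
from h import *
np.set_printoptions(precision=4,suppress=True)
S={}
for c in('scene','top','wrist'):
    s=env.snapshot(c);S[c]=s;cv2.imwrite(f'pics/a_{c}.png',s['image']);print(c,s['origin'],s['orientation'],s['k1'],np.array(s['camera_matrix']).tolist())
for t in['jamb','jamb_gap','door','door_knuckle','pin','pin_mid','tray','calliper','bottle','tape_roll','screwdriver']:
    rs=[]
    for c in('scene','top','wrist'):
        r=env.pinpoint(t,c)
        print(t,c,[(np.round(x['pixel'],1).tolist(),round(x['conf'],2)) for x in r[:2]])
        if r and c!='wrist' and r[0]['conf']>.4: rs.append(ray(S[c],r[0]['pixel']))
    if len(rs)==2: print('   ',*tri(rs))
print(env.current_t())
E
```

```text
pics
plant.py
scene [-0.2668  0.5255  0.9758] [-2.2851 -0.0161 -2.1622] -0.07147045652759255 [[485.18126552248776, 0.0, 281.5359856851151], [0.0, 485.18126552248776, 209.7553210205676], [0.0, 0.0, 1.0]]
top [ 0.4296 -0.0793  1.2522] [-3.0122  0.025  -1.5781] -0.10958760105347372 [[473.42291392245687, 0.0, 280.63708154296376], [0.0, 473.42291392245687, 200.87012396375036], [0.0, 0.0, 1.0]]
wrist [ 0.2703 -0.5404  0.3721] [ 2.8421  0.0023 -1.232 ] -0.009867117308844799 [[301.72125764013936, 0.0, 277.37562957207274], [0.0, 301.72125764013936, 206.33907121847685], [0.0, 0.0, 1.0]]
jamb scene [([280.1, 244.7], 0.76)]
jamb top [([271.8, 223.1], 0.67)]
jamb wrist []
    [ 0.5332 -0.0256  0.003 ] [0.00013779874382290996, 0.00013779874382280393]
jamb_gap scene [([280.7, 223.5], 0.56)]
jamb_gap top [([262.9, 223.5], 0.83)]
jamb_gap wrist []
    [ 0.521  -0.0118  0.1016] [0.005051084632525748, 0.005051084632525736]
door scene [([212.3, 286.9], 0.57)]
door top [([183.6, 239.8], 0.74)]
door wrist []
    [0.4912 0.2091 0.0128] [0.0018445189405141478, 0.001844518940514214]
door_knuckle scene [([181
[... 749 characters left out ...]
([309.3, 275.8], 0.67)]
calliper top [([275.7, 278.0], 0.69)]
calliper wrist []
    [ 0.3923 -0.031   0.0009] [0.005022272368449249, 0.005022272368449243]
bottle scene [([261.1, 200.2], 0.73)]
bottle top [([290.5, 149.1], 0.6)]
bottle wrist []
    [ 0.7297 -0.0804  0.0054] [0.004427527268548773, 0.00442752726854875]
tape_roll scene [([344.4, 180.4], 0.57)]
tape_roll top [([400.9, 168.1], 0.86)]
tape_roll wrist []
    [ 0.6781 -0.378  -0.0074] [0.0027571959379663604, 0.0027571959379664164]
screwdriver scene [([183.3, 261.0], 0.82), ([360.2, 222.0], 0.68)]
screwdriver top [([175.0, 181.8], 0.59)]
screwdriver wrist []
    [ 0.6444  0.2325 -0.0109] [0.00874376330265859, 0.008743763302658542]
1.8
```

View pics/a_scene.png

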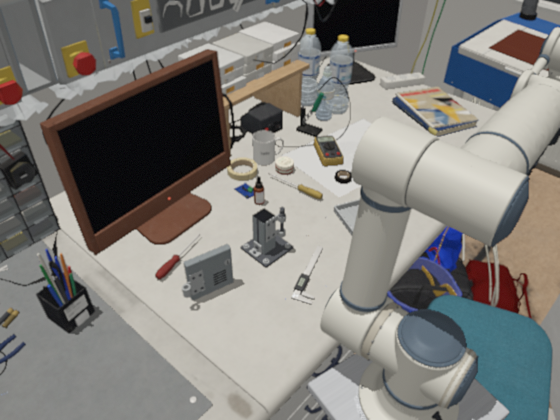

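View pics/a_top.png

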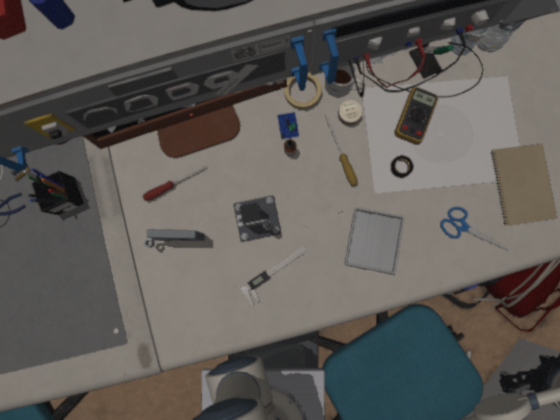

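Scene: jamb at about (265,235) with the pin head at (282,212), door at (208,272), and the tray half hidden at (355,215). Top: jamb (258,218), door (178,236), tray (373,241), calliper (272,276), bottle (290,147). The networks agree with these. Next, close wrist views.

```bash
cat > look.py <<'E'
from h import *
import pickle
np.set_printoptions(precision=4,suppress=True)
print(env.current_ee_rot())
def pose(p,yaw): env.move_pose(p,[np.pi,0,yaw])
V=[]
def shot(p,yaw,things,tag):
    try: pose(p,yaw)
    except env.PlanningError as e: print('no',tag,e);return
    s=env.snapshot('wrist');cv2.imwrite(f'pics/{tag}.png',s['image']);d={}
    for t in things:
        r=env.pinpoint(t,'wrist');d[t]=[(x['pixel'],x['conf']) for x in r]
        print(tag,t,[(np.round(x['pixel'],1).tolist(),round(x['conf'],2)) for x in r[:3]])
    V.append((tag,s,d))
y0=env.current_ee_rot()[2]
E
python3 - <<'E'
from look import *
T=['jamb','jamb_gap','pin','pin_mid']
shot([.50,-.28,.25],y0,['tray'],'w0')
shot([.50,-.06,.30],y0,T+['tray'],'w1')
shot([.50,-.02,.30],y0+1.2,T,'w2')
D=['door','door_knuckle']
shot([.46,.19,.28],y0+1.2,D,'w3')
shot([.46,.21,.28],y0,D,'w4')
pickle.dump(V,open('V.pkl','wb'))
for t in T+D+['tray']:
    L=[(g,ray(s,d[t][0][0])) for g,s,d in V if d.get(t)]
    if len(L)>1: print(t,*tri([r for _,r in L]))
print('tray0',atz(ray(V[0][1],V[0][2]['tray'][0][0]),0))
print(env.current_t(),y0)
ims=[cv2.resize(v[1]['image'],(400,300)) for v in V[1:5]]
cv2.imwrite('pics/m1.png',np.vstack([np.hstack(ims[:2]),np.hstack(ims[2:])]))
E
```

```text
[-3.1415 -0.      0.3388]
w0 tray [([285.0, 186.2], 0.87)]
w1 jamb [([253.1, 146.3], 0.86)]
w1 jamb_gap [([248.9, 154.1], 0.93)]
w1 pin [([249.5, 150.9], 0.63)]
w1 pin_mid [([250.5, 151.9], 0.54)]
w1 tray [([413.9, 222.3], 0.94)]
w2 jamb [([292.5, 166.8], 0.85)]
w2 jamb_gap [([298.1, 177.4], 0.62)]
w2 pin [([290.1, 172.7], 0.62)]
w2 pin_mid []
w3 door [([305.7, 151.6], 0.74)]
w3 door_knuckle [([290.7, 96.0], 0.87), ([329.8, 344.1], 0.22)]
w4 door [([288.3, 142.2], 0.98)]
w4 door_knuckle [([221.5, 145.1], 0.85), ([460.9, 193.7], 0.66)]
jamb [ 0.52   -0.0176  0.0227] [0.0014635299971480615, 0.0014635299971481788]
jamb_gap [ 0.5213 -0.0178  0.1009] [0.0032634258408398152, 0.003263425840839725]
pin [ 0.5164 -0.0176  0.0598] [0.00020612508051853247, 0.00020612508051844676]
door [ 0.5003  0.21   -0.007 ] [0.0021002163283168613, 0.0021002163283167273]
door_knuckle [0.4777 0.2827 0.0782] [0.0004061793602182589, 0.00040617936021835076]
tray [ 0.4847 -0.2968 -0.0111] [0.0012238520886564228, 0.001223852088656279]
tray0 [ 0.4859 -0.2958  0.    ]
8.225 0.338771486485556
```

View pics/m1.png

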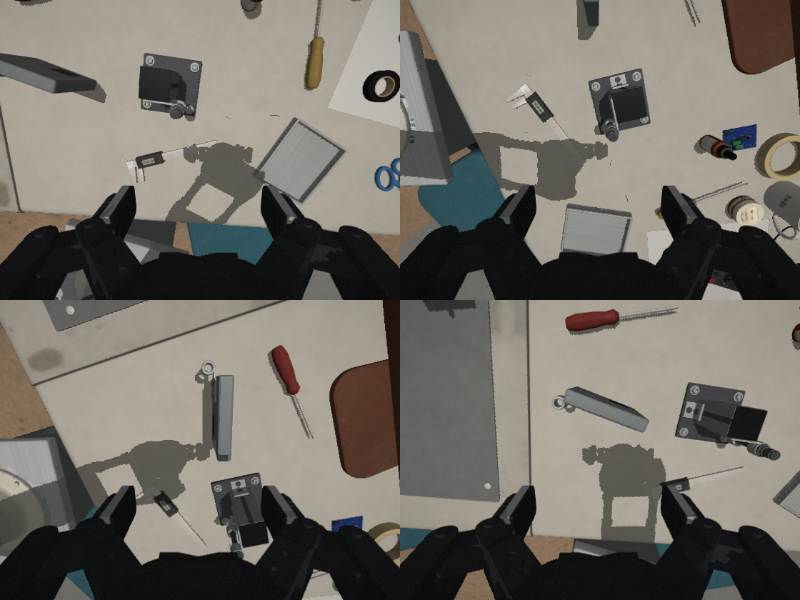

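The wrist views show the pin head over the jamb at about (175,108) in tile 1 and (212,125) in tile 2. The door's knuckle ring shows clearly in tiles 3 and 4. The networks' points match. I'll refine jamb, door, tray and pin by fitting edge models to the pictures.

```bash
cat > fit.py <<'E'
from h import *
from scipy.optimize import least_squares
def rect(x0,x1,y0,y1,z,n=40):
    t=np.linspace(0,1,n)
    P=[np.c_[x0+(x1-x0)*t,0*t+y] for y in(y0,y1)]+[np.c_[0*t+x,y0+(y1-y0)*t] for x in(x0,x1)]
    P=np.vstack(P);return np.c_[P,np.full(len(P),z)]
def circ(x,y,z,r,n=60):
    a=np.linspace(0,2*np.pi,n);return np.c_[x+r*np.cos(a),y+r*np.sin(a),np.full(n,z)]
M={'jamb':np.vstack([rect(-23,83,-28,82,10),rect(11,56,12,57,128)])/1e3,
   'door':np.vstack([rect(-10,10,-60,60,130),circ(-21,72,76.5,11),circ(-21,72,76.5,6.5)])/1e3,
   'tray':np.vstack([rect(-75,75,-65,65,20),rect(-72,72,-62,62,20)])/1e3,
   'pin':np.vstack([circ(0,0,99,7),circ(0,0,77,10)])/1e3}
def dts(s):
    g=cv2.GaussianBlur(cv2.cvtColor(s['image'],cv2.COLOR_BGR2GRAY),(3,3),0)
    return cv2.distanceTransform(255-cv2.Canny(g,40,100),cv2.DIST_L2,5)
def place(m,q):
    c,n=np.cos(q[2]),np.sin(q[2]);return m@np.array([[c,-n,0],[n,c,0],[0,0,1]]).T+[q[0],q[1],q[3] if len(q)>3 else 0]
def projs(s,P):
    c=(P-np.array(s['origin']))@rot(s['orientation']);u=c[:,:2]/c[:,2:];u=u*(1+s['k1']*(u**2).sum(1,keepdims=True));K=np.array(s['camera_matrix'])
    return u*[K[0,0],K[1,1]]+[K[0,2],K[1,2]]
def fit(name,views,q0,sc=(15,6,3)):
    D=[dts(s) for s in views]
    def f(q,cap):
        r=[]
        for s,d in zip(views,D):
            p=projs(s,place(M[name],q)).astype(np.float32)
            v=cv2.remap(d,p[:,0:1],p[:,1:2],cv2.INTER_LINEAR,borderValue=cap).ravel()
            r.append(np.minimum(v,cap))
        return np.concatenate(r)
    best=None
    for dx in(-.008,0,.008):
        for dy in(-.008,0,.008):
            for dw in(-.08,0,.08) if name!='pin' else (0,):
                q=np.array(q0,float);q[:3]+=[dx,dy,dw]
                for cap in sc: q=least_squares(f,q,args=(cap,),x_scale=[.002,.002,.03,.002][:len(q)],diff_step=None,loss='soft_l1').x
                c=f(q,3).mean()
                if best is None or c<best[0]: best=(c,q)
    return best
def draw(im,s,name,q):
    for p in projs(s,place(M[name],q)): cv2.circle(im,(int(round(p[0])),int(round(p[1]))),0,(0,0,255),-1)
E
python3 - <<'E'
from fit import *
import pickle
np.set_printoptions(precision=4,suppress=True)
V={g:s for g,s,d in pickle.load(open('V.pkl','rb'))}
ini={'jamb':([.518,-.018,.15,0],['w1','w2','w4']),'door':([.499,.21,-.03,0],['w3','w4']),'tray':([.486,-.296,-.1,0],['w0','w1']),'pin':([.518,-.018,0,.054],['w1','w2'])}
for n,(q0,vs) in ini.items():
    print(n,*fit(n,[V[v] for v in vs],q0))
    b=fit(n,[V[v] for v in vs],q0[:3]) if n!='pin' else None
    if b: print('  z=0',*b)
    for v in vs: 
        s,q=fit(n,[V[v]],q0[:3]) if n!='pin' else (0,0)
        print('   ',v,s,q)
    ini[n]=(b[1] if b else fit(n,[V[v] for v in vs],q0)[1],vs)
def crop(v,names,c,h=75):
    im=cv2.resize(V[v]['image'],None,fx=1,fy=1).copy()
    for n in names: draw(im,V[v],n,ini[n][0])
    return cv2.resize(im[c[1]-h:c[1]+h,c[0]-100:c[0]+100],(400,300),interpolation=cv2.INTER_NEAREST)
cv2.imwrite('pics/m2.png',np.vstack([np.hstack([crop('w1',['jamb','pin'],(235,130)),crop('w2',['jamb','pin'],(300,160))]),np.hstack([crop('w3',['door'],(305,150)),crop('w4',['door'],(280,145))])]))
pickle.dump({n:q for n,(q,_) in ini.items()},open('Q.pkl','wb'))
E
```

```text
jamb 0.714254 [ 0.5202 -0.0198  0.1969 -0.0031]
  z=0 0.9029185 [ 0.5202 -0.0193  0.1992]
    w1 0.94464284 [ 0.5203 -0.0205  0.1956]
    w2 0.51223135 [ 0.5199 -0.0194  0.2   ]
    w4 0.8152876 [ 0.5202 -0.0178  0.2007]
door 0.53862053 [ 0.4977  0.2123 -0.0263 -0.0021]
  z=0 0.5915434 [ 0.4977  0.2124 -0.0253]
    w3 0.63478404 [ 0.4978  0.2125 -0.0269]
    w4 0.51248205 [ 0.4975  0.2122 -0.0234]
tray 0.9193861 [ 0.4796 -0.2959 -0.1991 -0.0077]
  z=0 0.9528263 [ 0.4807 -0.2914 -0.197 ]
    w0 0.9924718 [ 0.4799 -0.2963 -0.2038]
    w1 0.84919137 [ 0.4806 -0.2907 -0.1909]
pin 0.6455031 [ 0.5201 -0.0197  0.0468  0.0526]
    w1 0 0
    w2 0 0
```

View pics/m2.png

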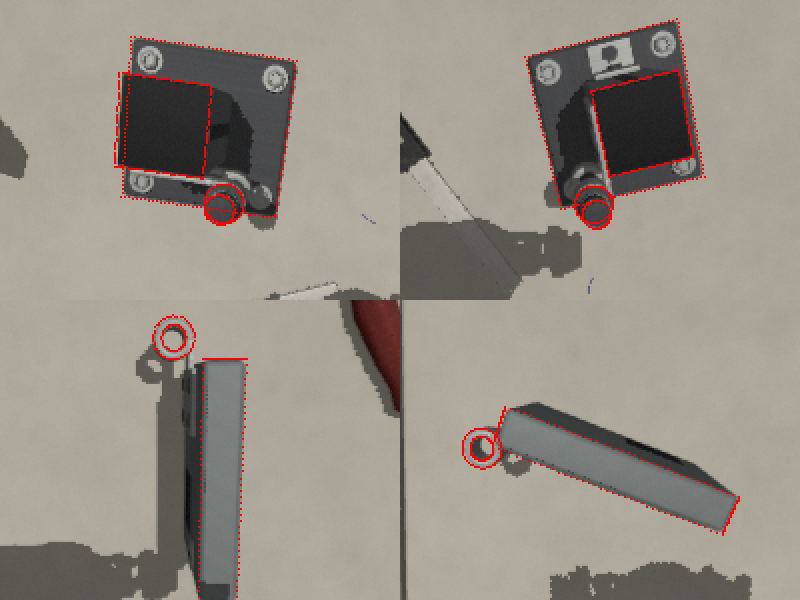

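Overlays match the pictures within about 1 px: jamb, pin head and flange, and door with its knuckle. The pin axis agrees with the jamb axis to 0.2 mm. Now the pin.

```bash
python3 - <<'E'
from h import *
np.set_printoptions(precision=4,suppress=True)
P=np.array([.5201,-.0197]);psi=-.04
th=np.radians(60);ps=-.5;d=np.array([np.cos(ps),np.sin(ps)])
# tray pose check
tip=np.array([.4805,-.294])-d*0.045*np.sin(th)*-1*-1
print('ik',env.solve_ik([.4805,-.294,.12],[np.pi,-th,ps]))
env.move_pose([*P,.22],[np.pi,0,psi])
env.movel([*P,.1345],velocity=.12)
f0=np.array(env.current_force())
env.move_gripper(0.0,40)
print(f0,env.current_force(),env.current_moment(),env.current_grip_width()*85,env.current_grasp_force(),env.current_eef_pos(),env.current_t())
env.movel([*P,.160],velocity=.08)
print(env.current_force(),env.current_grip_width()*85,env.current_grasp_force())
env.movel([*P,.232],velocity=.12)
print(env.current_force(),env.current_grip_width()*85,env.current_grasp_force(),env.current_t())
s=env.snapshot('scene');cv2.imwrite('pics/p1.png',cv2.resize(s['image'][150:300,200:400],(800,600)))
E
```

```text
ik None
[ 0.0365  1.1365 -0.4022] [-0.3962  0.1946  1.7705] [-0.028   0.0459 -0.0192] 12.037650101269623 38.94239902496338 [ 0.5202 -0.0198  0.1347] 10.7167
[-0.0862  0.2206 -0.0209] 12.012564291043287 38.945823311805725
[-1.0016 -0.172  -1.7734] 12.007909900756422 38.94743084907532 11.9333
```

View pics/p1.png

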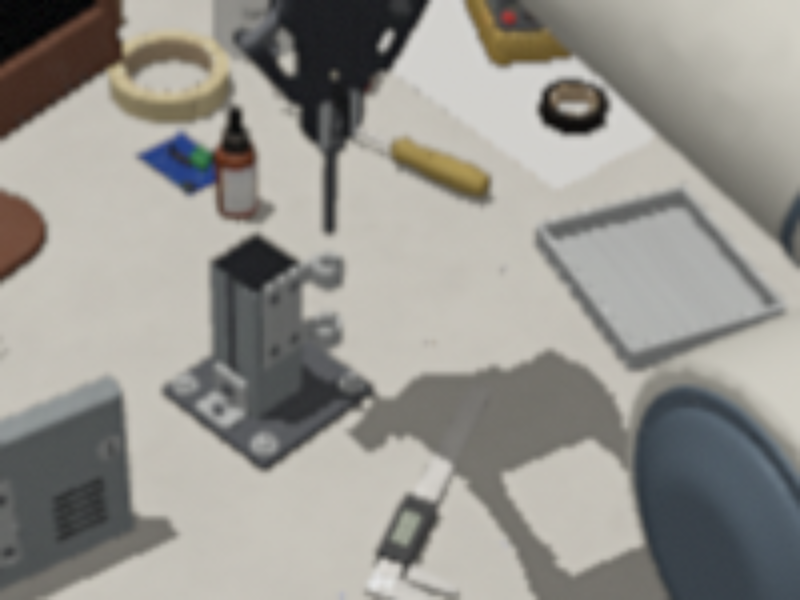

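The pin hangs vertically from the fingers at (330,180), clear of the knuckles, and the tray at (655,275) is free. Now find a feasible tilted pose over the tray.

```bash
python3 - <<'E'
from h import *
c=np.array([.4805,-.294])
print(env.current_joint_positions())
L=.0805
for th in (75,60,45,30):
    ok=[]
    for ps in np.arange(-3.1,3.1,.2):
        t=np.radians(th);d=np.array([np.cos(ps),np.sin(ps)])
        tcp=lambda tipz:np.r_[c+d*(.045*np.sin(t)-L*np.sin(t)), tipz+L*np.cos(t)]
        if all(env.solve_ik(tcp(z),[np.pi,-t,ps]) is not None for z in(.007,.06)): ok.append((round(ps,1),np.round(env.solve_ik(tcp(.06),[np.pi,-t,ps]),1).tolist()))
    print(th,ok)
E
```

```text
[-1.03222352e-01 -1.22142899e-01  1.44290521e+00 -1.27747357e-05
  1.82295465e+00  1.50757165e+00]
75 [(np.float64(-3.1), [-0.4, 1.1, 0.5, -0.8, 2.6, -2.5]), (np.float64(-2.9), [-0.3, 1.0, 0.7, -0.9, 2.5, -2.5]), (np.float64(-2.7), [-0.2, 0.9, 0.9, -1.0, 2.3, -2.5]), (np.float64(-2.5), [-0.1, 0.8, 1.1, -1.0, 2.2, -2.6]), (np.float64(-2.3), [-0.1, 0.7, 1.3, -1.0, 2.1, -2.6]), (np.float64(-2.1), [-0.0, 0.5, 1.4, -1.1, 1.9, -2.6]), (np.float64(-1.9), [0.0, 0.4, 1.6, -1.2, 1.8, -2.6]), (np.float64(-1.7), [0.1, 0.2, 1.8, -1.3, 1.6, -2.6]), (np.float64(-1.5), [0.1, 0.1, 2.0, -1.3, 1.4, -2.6]), (np.float64(0.1), [-1.3, -0.3, 2.3, 1.4, 1.3, -0.4]), (np.float64(0.3), [-1.3, -0.0, 2.1, 1.3, 1.5, -0.5]), (np.float64(0.5), [-1.3, 0.1, 1.9, 1.2, 1.6, -0.6]), (np.float64(0.7), [-1.3, 0.3, 1.7, 1.1, 1.8, -0.6]), (np.float64(0.9), [-1.2, 0.5, 1.5, 1.1, 1.9, -0.6]), (np.float64(1.1), [-1.1, 0.6, 1.4, 1.0, 2.1, -0.6]), (np.float64(1.3), [-1.1, 0.7, 1.2, 1.0, 2.2, -0.6]), (np.float64(1.5), [-1.0, 0.9, 1.0, 0.9, 2.3, -0.7]), (np.float64(1.7), [-0.9, 1.0, 0.8, 0.9, 2.5, -0.7]), (np.float64(1.9), [-0.9, 1
[... 3157 characters left out ...]
, 0.3]), (np.float64(0.5), [-1.0, -0.2, 1.7, 0.5, 1.5, 0.1]), (np.float64(0.7), [-1.0, -0.1, 1.6, 0.5, 1.6, -0.1]), (np.float64(0.9), [-0.9, 0.0, 1.5, 0.5, 1.7, -0.2]), (np.float64(1.1), [-0.9, 0.1, 1.4, 0.5, 1.8, -0.4]), (np.float64(1.3), [-0.9, 0.2, 1.3, 0.4, 1.9, -0.6]), (np.float64(1.5), [-0.9, 0.3, 1.3, 0.4, 1.9, -0.7]), (np.float64(1.7), [-0.8, 0.4, 1.2, 0.3, 2.0, -0.9]), (np.float64(1.9), [-0.8, 0.4, 1.1, 0.3, 2.1, -1.0]), (np.float64(2.1), [-0.7, 0.5, 1.0, 0.2, 2.1, -1.2]), (np.float64(2.3), [-0.7, 0.5, 1.0, 0.1, 2.2, -1.4]), (np.float64(2.5), [-0.6, 0.5, 1.0, 0.0, 2.2, -1.5]), (np.float64(2.7), [-0.6, 0.5, 1.0, -0.1, 2.2, -1.7]), (np.float64(2.9), [-0.5, 0.5, 1.0, -0.2, 2.1, -1.9])]
```

```bash
python3 - <<'E'
from h import *
np.set_printoptions(precision=4,suppress=True)
c=np.array([.4805,-.294]);L=.0805;t=np.radians(60);ps=.9;d=np.array([np.cos(ps),np.sin(ps)])
tcp=lambda z:np.r_[c+d*(.045-L)*np.sin(t), z+L*np.cos(t)]
o=[np.pi,-t,ps]
p=np.array(env.current_eef_pos())
env.movel(p+[-.03,-.13,.0],velocity=.2)
env.move_pose(tcp(.07),o)
env.movel(tcp(.0085),velocity=.08)
print(env.current_force(),env.current_grip_width()*85,env.current_grasp_force())
env.move_gripper(.55); env.wait(.2)
print(env.current_force(),env.current_grasp_force())
z=rot(o)[:,2]
env.movel(tcp(.0085)-.10*z,velocity=.15)
print(env.current_t())
env.move_pose([.42,-.22,.30],[np.pi,0,.339]) 
s=env.snapshot('wrist');cv2.imwrite('pics/p2.png',s['image']);cv2.imwrite('pics/p2s.png',s['image'])
for th in('pin_mid','pin','tray'):
    r=env.pinpoint(th,'wrist');print(th,[(np.round(x['pixel'],1),round(x['conf'],2),atz(ray(s,x['pixel']),.01)) for x in r[:2]])
print(env.current_t())
E
```

```text
[ 1.3672  0.2588 -0.2323] 11.93895429524015 38.997454047203064
[-0.2756 -0.4747 -0.2815] 0.0
16.6833
pin_mid [(array([342.6, 152.8]), 0.57, array([ 0.4703, -0.2981,  0.01  ]))]
pin [(array([325.3, 119.3]), 0.87, array([ 0.5043, -0.2578,  0.01  ]))]
tray [(array([342.8, 140.9]), 0.71, array([ 0.4856, -0.2918,  0.01  ])), (array([159.5,  46.4]), 0.25, array([ 0.5171, -0.0228,  0.01  ]))]
18.0083
```

View pics/p2.png

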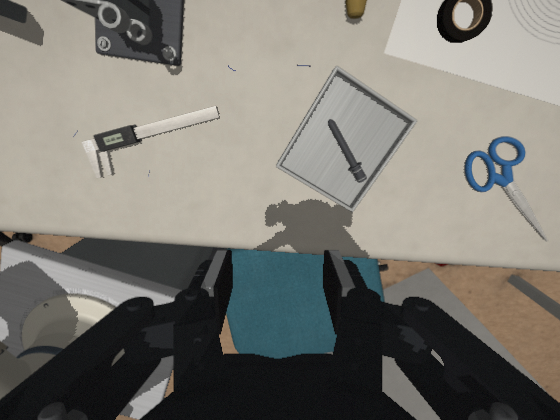

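The pin lies in the tray from (333,123) to (360,175), well inside the walls. Now grip and lift the door.

```bash
python3 - <<'E'
from h import *
np.set_printoptions(precision=4,suppress=True)
P=np.array([.4977,.2123]);yw=-.0255;o=[np.pi,0,np.pi/2+yw]
p=env.current_eef_pos()
env.movel([p[0],p[1],.33],velocity=.25)
env.move_pose([*P,.20],o)
env.movel([*P,.104],velocity=.12)
print(env.current_force(),env.current_eef_pos())
env.move_gripper(0.0,80); env.wait(.1)
print(env.current_force(),env.current_moment(),env.current_grip_width()*85,env.current_grasp_force())
env.movel([*P,.124],velocity=.05); env.wait(.3)
print(env.current_force(),env.current_moment(),env.current_grip_width()*85)
env.movel([*P,.29],velocity=.15)
s=env.snapshot('wrist');cv2.imwrite('pics/p3.png',s['image'])
import pickle;pickle.dump((s,env.current_eef_pos(),env.current_ee_rot()),open('d.pkl','wb'))
for c in('wrist',):
    print(env.pinpoint('door_knuckle',c)[:1],env.pinpoint('door',c)[:1])
q=env.solve_ik([*P,.29],o);print(q,env.current_joint_positions(),env.current_t())
E
```

```text
[ 0.0288 -0.2191 -0.2622] [0.4982 0.2124 0.1051]
[-1.5271 -0.5559  6.0258] [0.008  0.0683 0.0318] 18.55780706202303 80.42725324630737
[-0.3613  0.4566 -3.6822] [-0.0162  0.0063 -0.027 ] 18.158077529163656
[{'pixel': [241.0, 122.4], 'conf': 0.75}] [{'pixel': [279.0, 205.7], 'conf': 0.81}]
[ 0.3403 -0.0475  1.2668 -0.      1.9223  0.3658] [ 0.3403 -0.047   1.2684  0.      1.9222  0.3658] 23.625
```

View pics/p3.png

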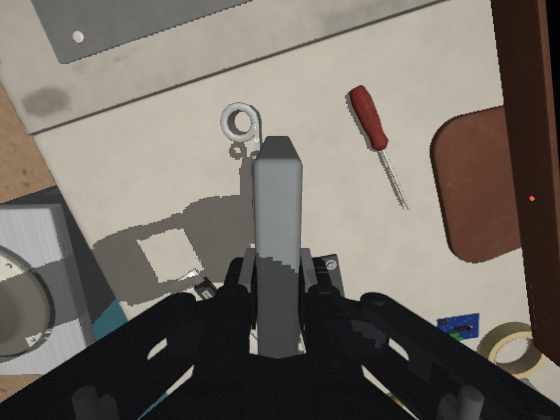

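The door is held squarely, with its knuckle ring at (241,122). The 3.7 N reading matches its weight. Next, carry it to a pre-insert pose to the right of the gap and measure it against the jamb in one picture.

```bash
cat > tgt.py <<'E'
from fit import *
np.set_printoptions(precision=4,suppress=True)
J=np.array([.5201,-.0196]);yj=.198
Rz=lambda a:np.array([[np.cos(a),-np.sin(a)],[np.sin(a),np.cos(a)]])
O=[np.pi,0,np.pi/2+yj]
def tcp(dx,dy,z): return np.r_[J+Rz(yj)@np.array([.021+dx,-.072+dy]),z]  # knuckle at (dx,dy) in jamb frame
E
python3 - <<'E'
from tgt import *
import pickle
env.move_pose(tcp(0,-.05,.29),O)
env.movel(tcp(0,-.05,.135),velocity=.12); env.wait(.4)
print(env.current_eef_pos(),tcp(0,-.05,.135),env.current_force(),env.current_moment())
V={}
for c in('wrist','scene','top'):
    s=env.snapshot(c);V[c]=s;cv2.imwrite(f'pics/q_{c}.png',s['image'])
    for t in('door_knuckle','jamb_gap','jamb'):
        r=env.pinpoint(t,c);print(c,t,[(np.round(x['pixel'],1),round(x['conf'],2)) for x in r[:2]])
pickle.dump((V,env.current_eef_pos()),open('q.pkl','wb'))
print(env.current_t())
cv2.imwrite('pics/m4.png',np.hstack([cv2.resize(V['wrist']['image'],(400,300)),cv2.resize(V['scene']['image'][150:300,200:400],(400,300))]))
E
```

```text
[ 0.5647 -0.1351  0.1351] [ 0.5647 -0.1351  0.135 ] [ 0.2864 -0.0653 -4.2341] [-0.0064 -0.0408 -0.0018]
wrist door_knuckle [(array([242.4, 120.3]), 0.97)]
wrist jamb_gap [(array([238.5,  25.4]), 0.93)]
wrist jamb [(array([253.8,  56.7]), 0.6)]
scene door_knuckle [(array([293.4, 216.3]), 0.61)]
scene jamb_gap [(array([278.5, 225.8]), 0.64)]
scene jamb [(array([280.6, 248.3]), 0.64)]
top door_knuckle [(array([289.2, 220.4]), 0.67)]
top jamb_gap [(array([262.2, 224.1]), 0.95)]
top jamb [(array([271.9, 221.8]), 0.62)]
27.4
```

View pics/m4.png

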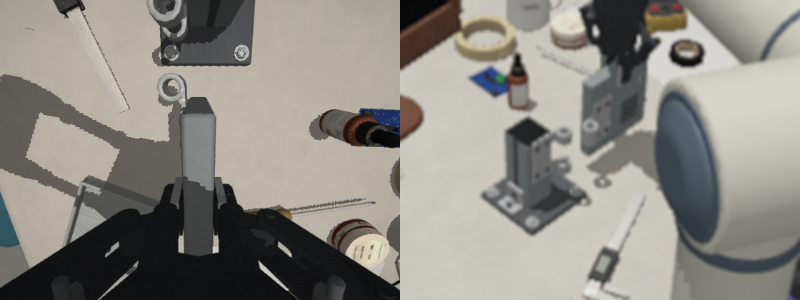

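Wrist view: door ring at (241,122) and the jamb's upper ring at about (238,25). Scene: the door stands upright to the right of the gap. Fit both in these pictures for the relative offset.

```bash
python3 - <<'E'
from tgt import *
import pickle
V,e=pickle.load(open('q.pkl','rb'));w=V['wrist']
M['jamb']=np.vstack([rect(-23,83,-28,82,10),rect(11,56,12,57,128),circ(0,0,128,11),circ(0,0,128,6.5)])/1e3
M['ring']=np.vstack([circ(0,0,14.5,11),circ(0,0,14.5,6.5)])/1e3
bj=fit('jamb',[w],[*J,yj]);print('jamb',*bj)
K0=J+Rz(yj)@np.array([0,-.05])
bd=fit('door',[w],[*e[:2],yj,.030][:4]);print('door zfree',*bd)
M2=M['door'].copy();M['door']=M2+[0,0,.030]
b3=fit('door',[w],[*e[:2],yj]);print('door z=.03',*b3)
q=b3[1];k=q[:2]+Rz(q[2])@np.array([-.021,.072])
M['ring']=M['ring']+[0,0,.092]
def fr(v): 
    b=fit('ring',[v],[*K0,0]);return b
br=fr(w);print('ring',*br)
print('TCP',e,'nominal knuckle',K0)
for n,kk in(('door',k),('ring',br[1][:2])): print(n,'knuckle-K0 in jamb frame mm',Rz(yj).T@(kk-K0)*1e3,'rel. to refit jamb',Rz(yj).T@(kk-bj[1][:2])*1e3)
# vertical: scene rays
P=lambda n,c:None
for c in('scene','top'):
    s=V[c];print(c,'expected px knuckle',proj(s,[*K0,.092]),'gap',proj(s,[*J,.092]))
im=w['image'].copy();draw(im,w,'jamb',bj[1]);draw(im,w,'door',q)
cv2.imwrite('pics/m5.png',cv2.resize(im[0:240,160:400],(600,600),interpolation=cv2.INTER_NEAREST))
E
```

```text
jamb 2.0228572 [ 0.5259 -0.0551  0.1848]
door zfree 1.14325 [ 0.5646 -0.1363  0.2039  0.0273]
door z=.03 1.178933 [ 0.5646 -0.1361  0.1998]
ring 0.628851 [ 0.5299 -0.0694  0.0659]
TCP [ 0.5647 -0.1351  0.135 ] nominal knuckle [ 0.5299 -0.0686]
door knuckle-K0 in jamb frame mm [-0.4228 -1.0515] rel. to refit jamb [  0.8664 -15.1346]
ring knuckle-K0 in jamb frame mm [-0.136  -0.7502] rel. to refit jamb [  1.1532 -14.8333]
scene expected px knuckle [294.228  216.3329] gap [281.376  224.9735]
top expected px knuckle [287.7839 221.2964] gap [267.8753 225.4707]
```

View pics/m5.png

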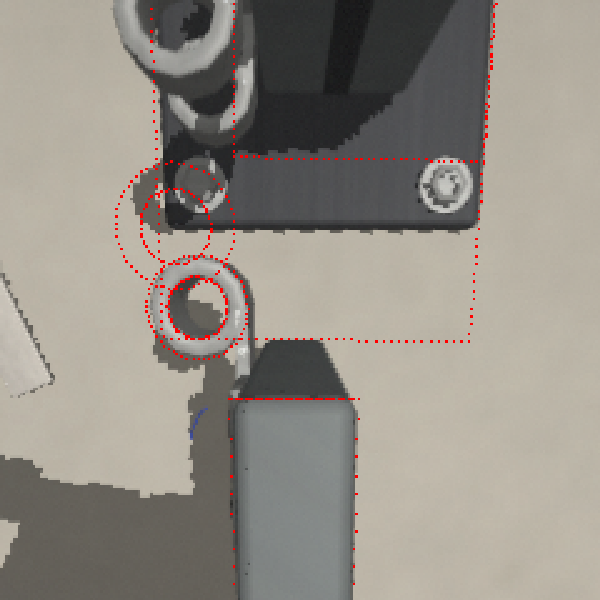

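The door overlay is tight: the knuckle is about 0.8 mm off nominal in y. The jamb fit jumped because the jamb is mostly cropped here, so I'll refit it locally using the foot edges and the two rings.

```bash
python3 - <<'E'
from tgt import *
import pickle
V,e=pickle.load(open('q.pkl','rb'));w=V['wrist']
t=np.linspace(0,1,60)
foot=np.vstack([np.c_[-23+106*t,0*t-28,0*t+10],np.c_[0*t+83,-28+80*t,0*t+10]])
M['jamb']=np.vstack([foot,circ(0,0,128,11),circ(0,0,128,6.5)])/1e3
D=dts(w)
def f(q,cap=4):
    p=projs(w,place(M['jamb'],q)).astype(np.float32)
    v=cv2.remap(D,p[:,0:1],p[:,1:2],cv2.INTER_LINEAR,borderValue=0).ravel();v[(p[:,1]<1)]=0
    return np.minimum(v,cap)
best=min(((f(q).mean(),q) for q in (least_squares(f,[J[0]+a,J[1]+b,yj],x_scale=[.002,.002,.03],loss='soft_l1').x for a in(-.003,0,.003) for b in(-.003,0,.003))),key=lambda x:x[0])
print(best, f(np.r_[J,yj]).mean())
print('d jamb frame mm',Rz(yj).T@(best[1][:2]-J)*1e3)
im=w['image'].copy();draw(im,w,'jamb',best[1])
cv2.imwrite('pics/m6.png',cv2.resize(im[0:120,180:380],(800,480),interpolation=cv2.INTER_NEAREST))
E
```

```text
(np.float32(0.59187686), array([ 0.5196, -0.0201,  0.1855])) 0.8074938
d jamb frame mm [-0.5441 -0.3534]
```

View pics/m6.png

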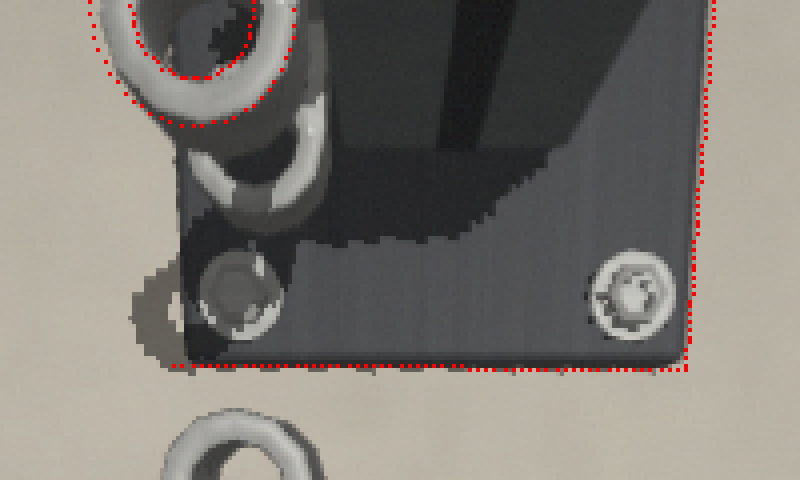

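The jamb agrees with the earlier fit within 0.5 mm, since its ring sits slightly right of this overlay. Insert with a 0.7 mm y correction.

```bash
python3 - <<'E'
from tgt import *
import pickle
for dy in(-.02,-.008,.0007):
    env.movel(tcp(0,dy,.135),velocity=.04); env.wait(.15)
    print(dy,env.current_eef_pos(),env.current_force(),env.current_moment(),env.current_grip_width()*85)
env.wait(.5);print(env.current_force(),env.current_moment())
V={}
for c in('wrist','scene','top'):
    s=env.snapshot(c);V[c]=s
    for t in('door_knuckle','jamb_gap','pin_mid'):
        r=env.pinpoint(t,c);print(c,t,[(np.round(x['pixel'],1),round(x['conf'],2)) for x in r[:2]],'exp',proj(s,[*J,.092]))
pickle.dump((V,env.current_eef_pos()),open('r.pkl','wb'))
print(env.current_t())
cv2.imwrite('pics/m7.png',np.hstack([cv2.resize(V['wrist']['image'][0:240,120:440],(400,300)),cv2.resize(V['scene']['image'][190:265,235:335],(400,300),interpolation=cv2.INTER_CUBIC)]))
E
```

```text
-0.02 [ 0.5588 -0.1059  0.135 ] [ 0.5211  0.8426 -4.1566] [ 0.0452 -0.0163 -0.0158] 18.364964463311992
-0.008 [ 0.5564 -0.094   0.135 ] [ 0.3693  0.6515 -3.8723] [-0.0262  0.0318 -0.0367] 18.637477098228338
0.0007 [ 0.5547 -0.0854  0.135 ] [-0.902  -0.2863 -4.1868] [ 0.0192 -0.0077  0.0086] 18.3103508367949
[ 0.1023 -0.7714 -3.5698] [-0.0671  0.0038  0.0048]
wrist door_knuckle [(array([242.1, 120.9]), 0.78)] exp [242.1581 121.4436]
wrist jamb_gap [(array([241.9, 123.3]), 0.84)] exp [242.1581 121.4436]
wrist pin_mid [] exp [242.1581 121.4436]
scene door_knuckle [(array([281.6, 223.5]), 0.7), (array([261.5, 201.5]), 0.19)] exp [281.376  224.9735]
scene jamb_gap [] exp [281.376  224.9735]
scene pin_mid [] exp [281.376  224.9735]
top door_knuckle [(array([267.9, 224.8]), 0.75)] exp [267.8753 225.4707]
top jamb_gap [(array([265.9, 222.6]), 0.81), (array([372.6, 238.6]), 0.67)] exp [267.8753 225.4707]
top pin_mid [(array([377.8, 245.5]), 0.56)] exp [267.8753 225.4707]
30.6667
```

View pics/m7.png

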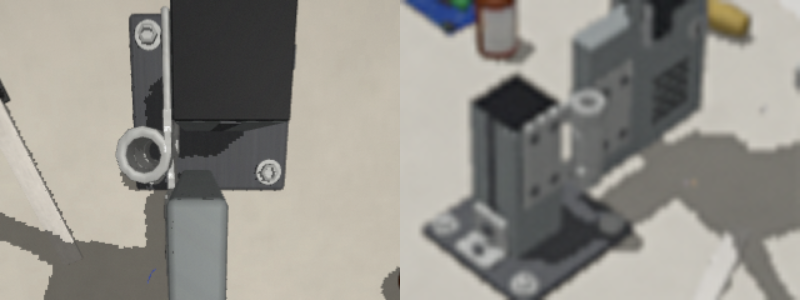

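The knuckle is in the gap with no contact force. One last numeric check: refit the jamb in this view against the in-hand knuckle offset measured by the same camera.

```bash
python3 - <<'E'
from tgt import *
import pickle
V,e=pickle.load(open('r.pkl','rb'));w=V['wrist']
full=np.vstack([rect(-23,83,-28,82,10),rect(11,56,12,57,128),circ(0,0,128,11),circ(0,0,128,6.5)])/1e3
for n,m in(('full',full),('top',full[160:]),('ring',full[320:])):
    M['jamb']=m
    for z in((0,),(-.0025,)):
        mm=m+[0,0,z[0]];M['jamb']=mm
        D=dts(w)
        b=fit('jamb',[w],[*J,yj],sc=(6,3));print(n,z,b[0],b[1],'d mm',Rz(yj).T@(b[1][:2]-J)*1e3)
E
```

```text
full (0,) 1.2587472 [ 0.5201 -0.0198  0.2024] d mm [-0.0206 -0.1779]
full (-0.0025,) 1.0980194 [ 0.52   -0.0197  0.1955] d mm [-0.1552 -0.0424]
top (0,) 1.1058623 [ 0.5202 -0.0199  0.2085] d mm [ 0.0841 -0.2831]
top (-0.0025,) 0.9532158 [ 0.52   -0.0197  0.2005] d mm [-0.1062 -0.124 ]
ring (0,) 0.57365865 [ 0.5204 -0.0197  0.1145] d mm [ 0.2336 -0.1652]
ring (-0.0025,) 0.57843435 [ 0.5199 -0.0198  0.2479] d mm [-0.1941 -0.2026]
```

```bash
python3 - <<'E'
from h import *
print(env.current_force(),env.current_dq(),env.current_t())
print(env.close_job())
E
```

```text
[-1.19209832  0.58305523 -4.20628912] [-0.00021207 -0.00101432  0.0002939  -0.0014545   0.00074123 -0.00033675] 30.6667
the job is handed in; nothing more can be done
None
```

I handed the job in at 30.7 s, but no verdict came back. The pin lies released in the tray. The door is held upright and still with its knuckle in the gap, within about 1 mm sideways by camera fit and about mid-height (not checked by touch), with no jamb contact showing in the wrist force.

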